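# Lock out the bench supply: press the red key, hang the second tag

### The job

Lock out the bench supply: press the red key on the switch box all the way until it stays down and the green key pops up. Then take the red tag from its rack and hang it on the hook in front of the yellow tag, through its square opening, without knocking the yellow tag off; let go and leave both hanging still.

Things in the scene. Friction and masses are not known exactly. Their poses are not given: they have to be found in the camera images.
- key_red_top (a point): Centre of the top face of the red key (moves with it). Four keys (red, green, blue, yellow, in any order) stand in a row along y, 52 mm apart, on a fixed grey box 110 x 240 x 70 mm high. Key tops: 46 mm (x) by 34 mm (y), z up; 22 mm above the box's top (92 mm above the worktop) when up, 11 mm when latched.
- key_red (a joint): Travel of the red key, m: 0 = up, grows as it is pressed straight down; stop at 0.018. Takes 2 to 3 N at 20 mm/s (a fast touch, 100 mm/s, knocks to 7 N: a light force stop would end early). Pressed 12.5 mm or more (aim for 15 mm) and let go, it stays latched at about 0.011; pressed less, it springs back up. Going down it frees the key that was down, which springs up.
- key_green (a joint): Travel of the green key, built like the red one; latched down (about 0.011) at the start, 0 = up.
- key_blue (a joint): Travel of the blue key, built like the red one; up (0) at the start.
- key_yellow (a joint): Travel of the yellow key, built like the red one; up (0) at the start.
- red_tag_center (a point): Centre of the loose red tag: stiff plastic plate 8 mm thick (x), 80 mm wide (y), 140 mm tall (z up), about 80 g. Square opening 40 x 40 mm, its centre 18 mm above this point; the strip above the opening is 32 mm tall, to 70 mm above this point: grip it there from above, across the 8 mm.
- red_tag: The red tag, origin at the middle of its lower edge (70 mm below its centre), same axes. It starts upright in a fixed grey rack with a slot 13 mm wide, walls to 50 mm above the worktop; its foot is 8 mm above the worktop. Lift it 50 mm or more to clear the rack.
- red_tag_hang (a point): Middle of the upper edge of the red tag's opening, 38 mm above its centre; it rests on the hook's bar when hung.
- hook_stand: Fixed steel hook stand, origin on the worktop, z up. A level round bar, 10 mm thick, axis 180 mm high, runs along its x from the post (24 mm thick, 190 mm high) at x = +70 mm to x = -85 mm, then bends up at 45 degrees to its free end (foremost point x = -102 mm, top 197 mm high), which looks roughly to the robot (-x).
- yellow_tag_center (a point): Centre of the loose yellow tag, same shape and axes as the red one, hanging on the bar near the post at about x = +35 mm in the stand's frame; its top edge is about 217 mm above the worktop.
- yellow_tag: The yellow tag, origin at the middle of its lower edge, 70 mm below its centre, same axes.
- yellow_tag_hang (a point): Middle of the upper edge of the yellow tag's opening, 38 mm above its centre, which rests on the bar.
Mind the look-alikes: they are no part of the job. What is shaped like the red_tag but blue is not meant.

How it is judged:
By the outcome, as a careful person would: the job done as asked, in the order asked, and still so for the second after the job is handed in, with the robot touching nothing.
It also fails if it takes over 48 s, if anything falls off the work surface, if the arm or the gripper's body presses on something with over 40 N, if the wrist force passes 120 N, or if a joint passes its speed limit or range.

### The arm

A 6-joint arm with a two-finger parallel gripper is mounted at the origin on a cart in front of the work surface, level with it; the furniture and walls round the work are solid. World frame = base frame: x ahead of the robot, y to its left, z up, the work surface at z = 0. Lengths are in m, angles in degrees, forces in N, time in s.
With the tool pointing down it reaches from about 0.3 to 0.75 m from the base axis. Payload 8.5 kg.
Tool frame: the origin (TCP) lies at the very end of the fingers, on their centre line; the grasp point (between the pads) lies 19 mm behind it (hold_point_z is the distance from the TCP to the grasp point, in m); z points along the fingers, y is the direction in which the jaws open and shut (so a half turn about z gives the same grasp; the last joint's range is limited). The gripper opens to 85 mm and grips with 20 to 120 N. Pads are 22 mm wide; open, the fingers measure 114 mm over their backs; the gripper's body (76 mm by 85 mm) begins 54 mm behind the grasp point. The pads swing forward as they close: fully open they stand 13 mm farther back than shut.
Start: joints at [-78.341, 21.807, 74.336, -0, 83.858, -12.336], TCP at [0.224, -0.502, 0.202] pointing down, gripper open.
Joint ranges: [-178.18, 178.18], [-50.72, 133.34], [12.68, 142.11], [-81.47, 261.47], [9.98, 163.14], [-165.26, 165.26]. Speed limits (degrees/s): [136.94, 136.94, 180, 180, 180, 180].

### API

Orientations are given as a 3x3 rotation matrix whose columns are the frame's x, y, z axes.
In Python, from rig import observe, get_image, close_job, hold_point_z gives the robot as it stands. The module is installed in compiled form; this text tells all that it offers.
- The arm moves only by the tool jog_arm, never from a script. Its arguments are lists of equal length, an entry for each row: "travel": the shift along the world's x, y, z in m, a list of three; "dr": the turn, a rotation vector about the world's x, y, z in rad, a list of three. In form: {"travel": [[x, y, z], ...], "dr": [[rx, ry, rz], ...]}. A call has 1 to 20 rows; each row shifts and turns the commanded pose from where the row before left it; what a row does not reach is not made up. A row lasts 1/12 s, in which the tool goes at most 41.7 mm and 7.16 degrees, less where a joint would pass 70% of its speed; a pose out of reach is approached as far as the arm can. A call with a gripper value outside its range is refused whole. "jaw" is the finger opening in m, from 0 to 0.0854, set as the call begins (left out, the last holds). The fingers move at their own pace and stop on an object; "newtons" is the grip in N (left out, the last holds). Time passes only in rows, so rows that do not move let the fingers close. It gives the time, the measured TCP pose, the force and the opening at its end, in the units of the state.
- observe(): the state, without advancing time (a new reading comes with each control period).
- get_image(name): name is "scene" or "top" or "wrist"; returns a dict with "color" (384x512x3 uint8, red, green, blue), "fovy" (degrees; the focal length in pixels is half the picture's height over the tangent of half this angle, whatever the lens; pixels are square), "cx", "cy" (the principal point, pixels), "R" (3x3) and "t" (3): a world point X has camera coordinates R X + t. Camera axes: x right, y down, z forward; pixel columns grow to the right and rows downward; lengths in m; the calibration is good to about 2 mm. A picture is of the moment at which its call begins. There is no depth.
- close_job(): hands the job in, once; it reports no verdict.
The state is a dict: "time_s": time; "q": joint angles; "qvel": joint speeds; "joint_efforts": joint torques, N m; "position": TCP position; "tool_rot": TCP orientation; "ft_force": force on the tool from outside, world axes, zero at the start; "wrist_torque": the same for the moment, N m; "grip_width": finger opening in m.
Only numpy, scipy, OpenCV 4.12 (cv2) and the standard library are available. Lean on these libraries where they do the work, as an engineer would, in place of code of your own. Each camera call takes 0.05 s, during which the arm holds its last target.

## Working session

There is one attempt and no reset: what is moved stays moved. The work goes in short steps, Python scripts to look and compute and a tool call to move; the robot and the scene stay as the last step left them, time stands still between calls to the robot, and variables do not carry over. Pictures are saved under pics/ and viewed, and the job is handed in when it is done.

Besides the shell and the picture viewer there is one more tool, called after "Emit:" as name(argument=value, ...) on one line, values as JSON. jog_arm: Moves the arm, as the interface text tells. Its arguments: {"type":"object","properties":{"travel":{"type":"array"},"dr":{"type":"array"},"jaw":{"type":"number"},"newtons":{"type":"number"}},"required":["travel","dr"]}

```bash
mkdir -p pics; python3 - <<'E'
from rig import observe,get_image,hold_point_z
import cv2,pickle
d={}
for n in("scene","top","wrist"):
    d[n]=get_image(n); cv2.imwrite(f"pics/{n}0.png",d[n]["color"][:,:,::-1])
    print(n,d[n]["fovy"],d[n]["cx"],d[n]["cy"],d[n]["R"],d[n]["t"])
pickle.dump(d,open("d0.pkl","wb"))
s=observe();print(s,hold_point_z)
E
```

```text
scene 56.76942971730889 250.08914954852932 192.67175979046405 [[-0.79720608 -0.60364197 -0.00887944]
 [-0.34347255  0.46560821 -0.81561977]
 [ 0.49647666 -0.64716719 -0.57852014]] [0.66824129 0.19940361 0.91187681]
top 55.88917452231944 257.26367528529335 194.44973582985446 [[ 0.02981422 -0.99950039 -0.01049237]
 [-0.98532322 -0.02762301 -0.16844917]
 [ 0.16807518  0.01536055 -0.9856545 ]] [0.26607776 0.63643118 1.02552215]
wrist 66.26175464658436 255.5228695194872 192.9985049193028 [[ 0.40726133 -0.91331045 -0.00149378]
 [-0.86934219 -0.38815544  0.30590769]
 [-0.2799685  -0.12328577 -0.95206001]] [-0.54990045 -0.03982632  0.3809622 ]
{'time_s': 0.15, 'q': array([-7.83399114e+01,  2.18328648e+01,  7.43723748e+01, -3.70988679e-04,
        8.38590453e+01, -1.23368852e+01]), 'qvel': array([-0.09268779, -0.10027299, -0.12687913,  0.0478842 , -0.07373581,
        0.06580675]), 'joint_efforts': array([ 2.07756144e-03, -4.48629677e+01, -2.31345534e+01, -1.81501559e-04,
        3.77059128e-03,  3.67870871e-05]), 'position': array([ 0.22361137, -0.50220759,  0.20126083]), 'tool_rot': array([[ 9.13566683e-01,  4.06688900e-01, -2.33063423e-04],
       [ 4.06688899e-01, -9.13566054e-01,  1.09752812e-03],
       [ 2.33433671e-04, -1.09744943e-03, -9.99999371e-01]]), 'ft_force': array([-0.61412082, -0.42239022, -0.48928576]), 'wrist_torque': array([ 0.02607235, -0.03100888, -0.01313858]), 'grip_width': 0.08558776757524006} 0.0187
```

View pics/scene0.png

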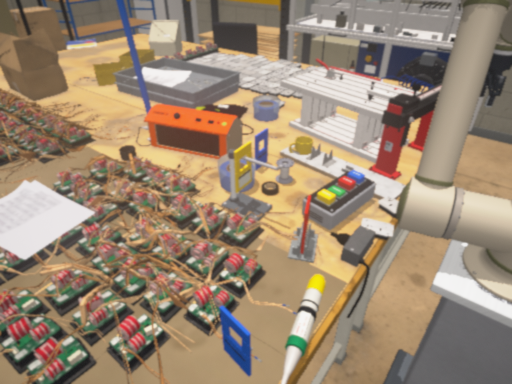

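View pics/top0.png

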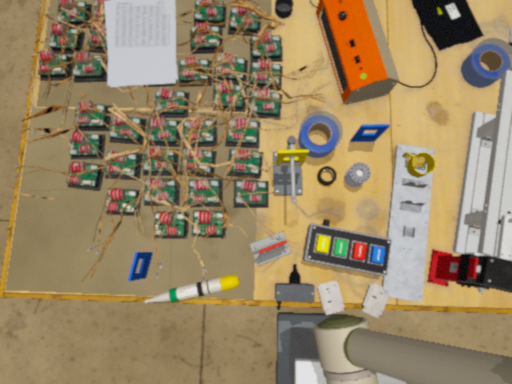

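View pics/wrist0.png

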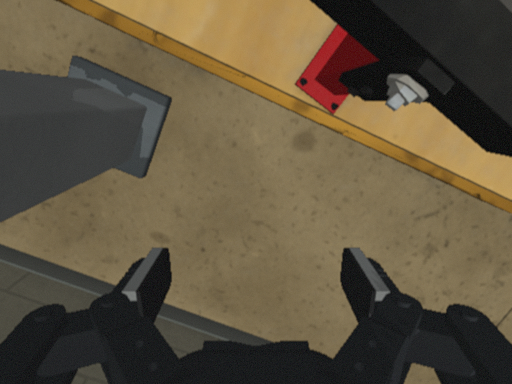

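The top view shows keys, left to right: yellow (323,243), green (341,247), red (359,250), blue (376,254). The red tag is in its rack at (270,247), and the hook stand at (290,180) carries the yellow tag at (291,156). Things that could be taken for the red tag are the blue plates at (140,265) and (369,132) and the red clamp at (450,268). The red plate in the grey rack at (270,247) fits the description. Next I crop in close to check that choice.

```bash
python3 - <<'E'
import cv2,pickle,numpy as np
d=pickle.load(open("d0.pkl","rb"))
a=d["top"]["color"][130:290,235:400,::-1]; b=d["scene"]["color"][120:270,215:385,::-1]
a=cv2.resize(a,(400,388),interpolation=cv2.INTER_CUBIC);b=cv2.resize(b,(400,388),interpolation=cv2.INTER_CUBIC)
cv2.imwrite("pics/crop0.png",np.hstack([a,b]))
E
```

```text
(no output)
```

View pics/crop0.png

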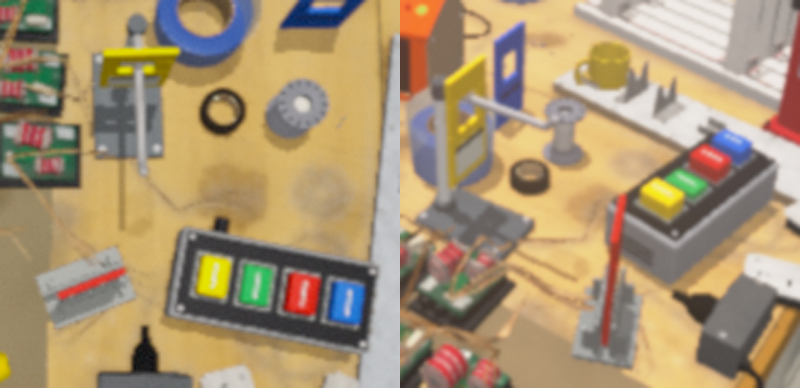

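The crop confirms the red plate standing in the grey rack, with the red key third in the row and the green one lower. Next I measure.

```bash
cat > h.py <<'E'
import numpy as np,cv2
def f(c): return c["color"].shape[0]/2/np.tan(np.radians(c["fovy"])/2)
def ray(c,u,v):
    R=np.array(c["R"]);t=np.array(c["t"]);F=f(c)
    return -R.T@t, R.T@np.array([(u-c["cx"])/F,(v-c["cy"])/F,1])
def plane(c,u,v,z):
    o,r=ray(c,u,v); return o+r*(z-o[2])/r[2]
def proj(c,X):
    p=np.array(c["R"])@np.array(X)+np.array(c["t"]);F=f(c); return c["cx"]+F*p[0]/p[2],c["cy"]+F*p[1]/p[2]
def tri(obs):
    A=np.zeros((3,3));b=np.zeros(3)
    for c,u,v in obs:
        o,r=ray(c,u,v);r=r/np.linalg.norm(r);P=np.eye(3)-np.outer(r,r);A+=P;b+=P@o
    X=np.linalg.solve(A,b); return X,[np.array(proj(c,X))-[u,v] for c,u,v in obs]
def masks(c):
    hsv=cv2.cvtColor(c["color"],cv2.COLOR_RGB2HSV);H,S,V=[hsv[...,i].astype(int) for i in range(3)]
    g=(S>140)&(V>90)
    return dict(red=g&((H<6)|(H>172)),green=g&(H>50)&(H<80),blue=g&(H>98)&(H<120),yellow=g&(H>24)&(H<34))
def blobs(c,col,box,amin=20):
    m=np.zeros(c["color"].shape[:2],np.uint8);x0,y0,x1,y1=box
    m[y0:y1,x0:x1]=masks(c)[col][y0:y1,x0:x1]
    cs,_=cv2.findContours(m,cv2.RETR_EXTERNAL,cv2.CHAIN_APPROX_NONE)
    return sorted([k for k in cs if cv2.contourArea(k)>=amin],key=cv2.contourArea,reverse=True)
E
python3 - <<'E'
from h import *;import pickle
d=pickle.load(open("d0.pkl","rb"));c=d["top"];s=d["scene"]
for n,box in (("top",(305,225,395,275)),("scene",(305,165,380,220))):
  for col in("yellow","green","red","blue"):
    for k in blobs(d[n],col,box)[:1]:
        r=cv2.minAreaRect(k); print(n,col,r,plane(d[n],*r[0],0.081 if col=="green" else 0.092).round(4))
for n,box in(("top",(245,225,300,270)),("scene",(285,185,330,265))):
  for k in blobs(d[n],"red",box,8):
    r=cv2.minAreaRect(k); print("tag",n,r,cv2.boxPoints(r).round(1).tolist())
    if n=="top": print([plane(c,*p,0.148).round(4).tolist() for p in cv2.boxPoints(r)])
for n,box in(("top",(265,140,315,175)),("scene",(225,135,260,200))):
  for k in blobs(d[n],"yellow",box,8):
    r=cv2.minAreaRect(k); print("ytag",n,r,cv2.boxPoints(r).round(1).tolist())
    if n=="top": print([plane(c,*p,0.217).round(4).tolist() for p in cv2.boxPoints(r)])
a=cv2.resize(c["color"][135:275,245:320,::-1],None,fx=4.2,fy=4.2,interpolation=cv2.INTER_CUBIC)
b=cv2.resize(s["color"][135:265,215:325,::-1],None,fx=4.2,fy=4.2,interpolation=cv2.INTER_CUBIC)
b=cv2.copyMakeBorder(b,0,a.shape[0]-b.shape[0],0,0,cv2.BORDER_CONSTANT)
cv2.imwrite("pics/crop1.png",np.hstack([a,b]))
E
```

```text
top yellow ((322.648681640625, 243.6081085205078), (12.658721923828125, 16.439897537231445), 9.462321281433105) [0.4872 0.0957 0.092 ]
top green ((340.04052734375, 247.25674438476562), (10.685934066772461, 14.960308074951172), 9.462321281433105) [0.4788 0.0447 0.081 ]
top red ((359.44000244140625, 250.91998291015625), (13.57645034790039, 16.12203598022461), 8.130102157592773) [ 0.4699 -0.0071  0.092 ]
top blue ((377.72314453125, 254.71542358398438), (13.767855644226074, 16.124515533447266), 7.125016689300537) [ 0.4609 -0.0578  0.092 ]
scene yellow ((326.5000305175781, 194.00001525878906), (16.099689483642578, 7.602630615234375), 26.56505012512207) [0.4837 0.098  0.092 ]
scene red ((345.800048828125, 181.9000244140625), (16.54690170288086, 9.838699340820312), 26.56505012512207) [0.4658 0.0058 0.092 ]
scene blue ((355.3961486816406, 175.38076782226562), (13.59439754486084, 4.209878444671631), 15.255120277404785) [ 0.4575 -0.0463  0.092 ]
tag top ((272.319580078125, 246.53094482421875), (2.9436278343200684, 28.79012107849121), 68.96248626708984) [[258.3999938964844, 250.3000030517578], 
[... 366 characters left out ...]
156, 195.39999389648438], [311.20001220703125, 196.0], [302.0, 252.1999969482422]]
ytag top ((292.45001220703125, 156.15000915527344), (13.975841522216797, 31.76861572265625), 86.633544921875) [[276.20001220703125, 150.10000610351562], [307.8999938964844, 148.1999969482422], [308.70001220703125, 162.1999969482422], [277.0, 164.10000610351562]]
[[0.7186, 0.2364, 0.217], [0.7258, 0.1546, 0.217], [0.6886, 0.1522, 0.217], [0.6815, 0.2335, 0.217]]
ytag scene ((242.57688903808594, 146.11538696289062), (1.941450834274292, 18.027755737304688), 56.3099365234375) [[234.5, 150.3000030517578], [249.5, 140.3000030517578], [250.60000610351562, 141.89999389648438], [235.60000610351562, 151.89999389648438]]
```

View pics/crop1.png

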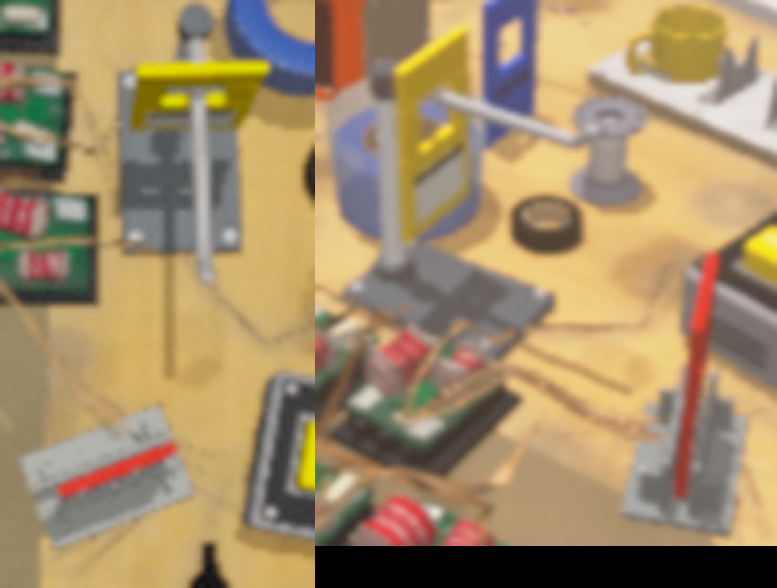

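```bash
python3 - <<'E'
from h import *;import pickle
d=pickle.load(open("d0.pkl","rb"));c=d["top"];s=d["scene"]
T=lambda x,y:(245+x/4.2,135+y/4.2)
S=lambda x,y:(215+x/4.2,135+y/4.2)
print("post top",plane(c,*T(195,18),.19)); 
print("bar mid",plane(c,*T(200,125),.185),"bar near",plane(c,*T(204,240),.185),"end",plane(c,*T(206,276),.195))
print("post scene",plane(s,*S(386,75),.19),"tip scene",plane(s,*S(440,95),.185))
print("tip tri",tri([(c,*T(206,276)),(s,*S(588,138))]))
print("base",[plane(c,*T(*p),.01).round(4).tolist() for p in((120,70),(120,240),(240,250),(240,80))])
print("red strip top scene",[plane(s,*S(*p),.148).round(4).tolist() for p in((712,256),(703,325))])
E
```

```text
post top [0.75777832 0.19534428 0.19      ]
bar mid [0.689009   0.19081274 0.185     ] bar near [0.61517366 0.18732882 0.185     ] end [0.5909081  0.18666819 0.195     ]
post scene [0.57062974 0.07620134 0.19      ] tip scene [0.5309963  0.07084514 0.185     ]
tip tri (array([0.48991496, 0.169563  , 0.247641  ]), [array([ 8.58849161, 38.56489959]), array([-36.72061588, -11.38295232])])
base [[0.7755, 0.2374, 0.01], [0.6449, 0.2345, 0.01], [0.6399, 0.1456, 0.01], [0.7701, 0.1467, 0.01]]
red strip top scene [[0.3267, 0.0905, 0.148], [0.3064, 0.1611, 0.148]]
```

```bash
python3 - <<'E'
from h import *;import pickle
d=pickle.load(open("d0.pkl","rb"));c=d["top"];s=d["scene"]
T=lambda x,y:(245+x/4.2,135+y/4.2)
S=lambda x,y:(215+(x-315)/4.2,135+y/4.2)
print("post scene",plane(s,*S(386,75),.19))
print("tip tri",tri([(c,*T(206,276)),(s,*S(588,132))]))
print("red strip top scene",[plane(s,*S(*p),.148).round(4).tolist() for p in((712,256),(703,325))])
E
```

```text
post scene [0.74724631 0.20552877 0.19      ]
tip tri (array([0.59185518, 0.18629814, 0.18987719]), [array([-0.02958944, -0.05774382]), array([0.06078353, 0.00922383])])
red strip top scene [[0.4843, 0.2067, 0.148], [0.4544, 0.2706, 0.148]]
```

Emit:
jog_arm(travel=[[0, 0, 0.035], [0, 0, 0.035], [0, 0, 0.035], [0.018, 0.035, 0.02], [0.018, 0.035, 0], [0.018, 0.035, 0], [0.018, 0.035, 0], [0.018, 0.035, 0], [0.018, 0.035, 0], [0.018, 0.035, 0], [0.018, 0.035, 0], [0.017, 0.036, 0], [0.017, 0.036, 0], [0.017, 0.036, 0], [0.017, 0.036, 0], [0.017, 0.036, 0], [0.017, 0.036, 0], [0, 0, 0]], dr=[[0, 0, 0], [0, 0, 0], [0, 0, 0], [0, 0, 0.07], [0, 0, 0.07], [0, 0, 0.07], [0, 0, 0.07], [0, 0, 0.07], [0, 0, 0.07], [0, 0, 0.07], [0, 0, 0.07], [0, 0, 0.07], [0, 0, 0.07], [0, 0, 0.07], [0, 0, 0.07], [0, 0, 0.07], [0, 0, 0.07], [0, 0, 0]], jaw=0, newtons=40)

```text
time_s: 1.65
position: [0.4699, -0.003, 0.3252]
tool_rot: [[0.161, 0.987, -0.0], [0.987, -0.161, 0.002], [0.002, -0.0, -1.0]]
ft_force: [0.1, -0.4, -0.1]
grip_width: -0.0002
```

```bash
python3 - <<'E'
from h import *;from rig import *
import pickle
s=observe();print(s["time_s"],s["position"],s["tool_rot"].round(3).tolist(),s["grip_width"],s["ft_force"])
w=get_image("wrist");pickle.dump(w,open("w1.pkl","wb"));cv2.imwrite("pics/w1.png",w["color"][:,:,::-1])
for col in("yellow","green","red","blue"):
    for k in blobs(w,col,(0,0,512,384),150)[:2]:
        r=cv2.minAreaRect(k);print(col,r,plane(w,*r[0],.081 if col=="green" else .092).round(4))
E
```

```text
1.65 [ 0.46991151 -0.00302348  0.32517443] [[0.161, 0.987, -0.0], [0.987, -0.161, 0.002], [0.002, -0.0, -1.0]] -0.00015611726510032182 [ 0.07102547 -0.4010126  -0.10027531]
yellow ((438.72076416015625, 247.93865966796875), (35.510162353515625, 52.49034881591797), 57.38075256347656) [ 0.7266 -0.1871  0.092 ]
yellow ((256.0, 82.0), (26.0, 34.0), 90.0) [0.487  0.0945 0.092 ]
green ((256.0, 122.5), (23.0, 32.0), 90.0) [0.4787 0.0432 0.081 ]
red ((255.5, 161.0), (24.0, 31.0), 90.0) [ 0.4697 -0.0077  0.092 ]
blue ((483.5, 40.0), (80.0, 35.0), 90.0) [0.7738 0.0974 0.092 ]
blue ((255.5, 195.5), (23.0, 29.0), 90.0) [ 0.4616 -0.058   0.092 ]
```

View pics/w1.png

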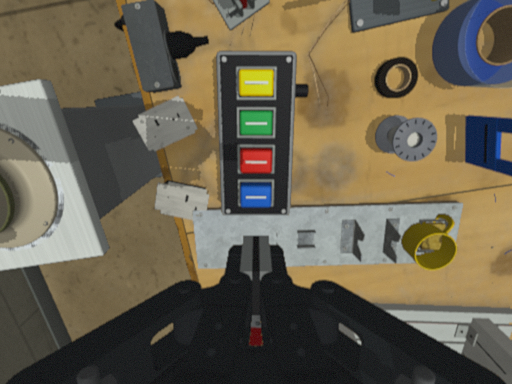

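Emit:
jog_arm(travel=[[0, -0.004, -0.035], [0, 0, -0.035], [0, 0, -0.035], [0, 0, -0.035], [0, 0, -0.035], [0, 0, -0.03], [0, 0, -0.015], [0, 0, -0.003], [0, 0, 0]], dr=[[0, 0, 0], [0, 0, 0], [0, 0, 0], [0, 0, 0], [0, 0, 0], [0, 0, 0], [0, 0, 0], [0, 0, 0], [0, 0, 0]])

```text
time_s: 2.45
position: [0.4682, -0.0131, 0.1022]
tool_rot: [[0.173, 0.985, -0.002], [0.985, -0.173, 0.0], [0.0, -0.002, -1.0]]
ft_force: [-0.0, 0.7, 1.1]
grip_width: 0.0001
```

Emit:
jog_arm(travel=[[0, 0, -0.002], [0, 0, -0.002], [0, 0, -0.002], [0, 0, -0.002], [0, 0, -0.002], [0, 0, -0.002]], dr=[[0, 0, 0], [0, 0, 0], [0, 0, 0], [0, 0, 0], [0, 0, 0], [0, 0, 0]])

```text
time_s: 2.95
position: [0.4687, -0.0124, 0.0906]
tool_rot: [[0.171, 0.985, 0.0], [0.985, -0.171, -0.0], [-0.0, 0.0, -1.0]]
ft_force: [0.3, -0.2, 0.9]
grip_width: 0.0001
```

Emit:
jog_arm(travel=[[0, 0, -0.002], [0, 0, -0.002], [0, 0, -0.002], [0, 0, -0.002], [0, 0, -0.002], [0, 0, -0.002], [0, 0, -0.002], [0, 0, 0], [0, 0, 0]], dr=[[0, 0, 0], [0, 0, 0], [0, 0, 0], [0, 0, 0], [0, 0, 0], [0, 0, 0], [0, 0, 0], [0, 0, 0], [0, 0, 0]])

```text
time_s: 3.7
position: [0.4686, -0.0124, 0.0765]
tool_rot: [[0.171, 0.985, -0.0], [0.985, -0.171, 0.0], [0.0, -0.0, -1.0]]
ft_force: [-0.3, -0.5, -0.5]
grip_width: -0.0001
```

```bash
python3 - <<'E'
from h import *;from rig import *
s=observe();print(s["position"],s["ft_force"],s["wrist_torque"])
o=[]
for n,b in(("scene",(290,140,390,240)),("top",(295,205,395,305)),("wrist",(180,60,330,320))):
    w=get_image(n);i=w["color"][b[1]:b[3],b[0]:b[2],::-1];o.append(cv2.resize(i,(260,int(260*i.shape[0]/i.shape[1])),interpolation=cv2.INTER_CUBIC)[:450])
o=[cv2.copyMakeBorder(x,0,450-x.shape[0],0,0,0) for x in o]
cv2.imwrite("pics/press.png",np.hstack(o))
E
```

```text
[ 0.46861046 -0.01241495  0.07650381] [-0.28523454 -0.47809475 -0.48155213] [-0.00797052  0.03764385  0.00946688]
```

View pics/press.png

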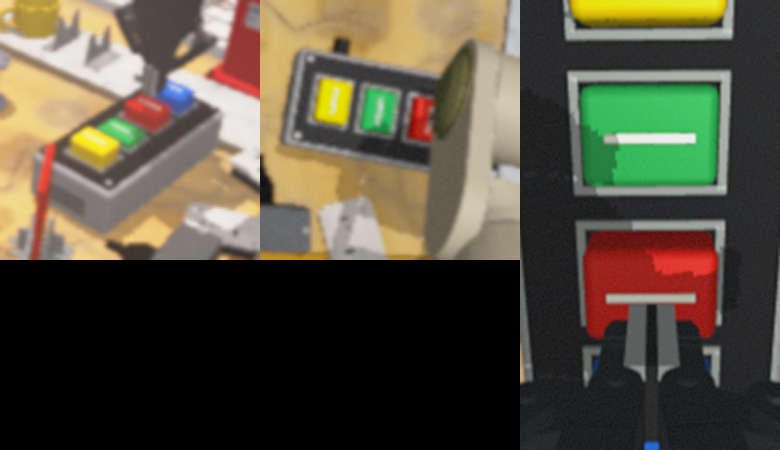

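```bash
python3 - <<'E'
from h import *;from rig import *
import pickle
w1=pickle.load(open("w1.pkl","rb"));w=get_image("wrist");s=observe()
print(s["position"],s["ft_force"])
print("tcp px",proj(w,s["position"]), "cam",-np.array(w["R"]).T@np.array(w["t"]))
p1=np.array([0.46991,-0.00302,.32517]);print("tcp px w1",proj(w1,p1))
for col in("green","red","yellow"):
  k=blobs(w,col,(200,0,310,384),150)[0];x,y,ww,h=cv2.boundingRect(k);print(col,x,y,ww,h)
  for z in(.07,.081,.092):print(z,plane(w,x,y,z).round(4),plane(w,x+ww,y+h,z).round(4))
cv2.imwrite("pics/w2.png",w["color"][:,:,::-1])
E
```

```text
[ 0.46873949 -0.01245975  0.07670712] [-0.51421152  0.64491759  0.81623928]
tcp px (np.float64(254.42503785658022), np.float64(226.86860501825748)) cam [0.48276539 0.06464571 0.24955167]
tcp px w1 (np.float64(254.37043491968436), np.float64(226.79981125881542))
green 215 109 80 58
0.07 [0.4583 0.0629 0.07  ] [0.5001 0.0203 0.07  ]
0.081 [0.4598 0.063  0.081 ] [0.499  0.0231 0.081 ]
0.092 [0.4613 0.0631 0.092 ] [0.498  0.0258 0.092 ]
red 217 194 77 62
0.07 [0.4485 0.0113 0.07  ] [ 0.4913 -0.0417  0.07  ]
0.081 [0.4506 0.0146 0.081 ] [ 0.4908 -0.0351  0.081 ]
0.092 [0.4527 0.0178 0.092 ] [ 0.4902 -0.0286  0.092 ]
yellow 206 0 95 75
0.07 [0.4654 0.118  0.07  ] [0.5104 0.0727 0.07  ]
0.081 [0.4665 0.1147 0.081 ] [0.5087 0.0722 0.081 ]
0.092 [0.4675 0.1115 0.092 ] [0.507  0.0717 0.092 ]
```

View pics/w2.png

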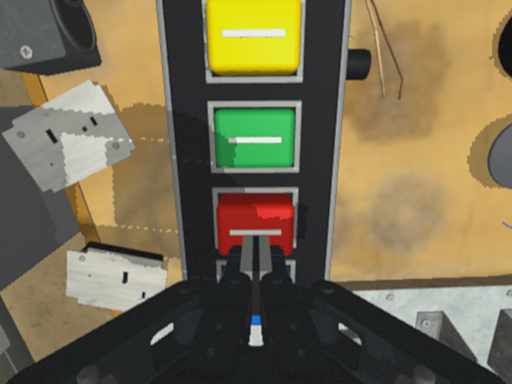

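```bash
python3 - <<'E'
from h import *;from rig import *
w=get_image("wrist")
ex=np.array([.986,-.169,0])
for n,c in(("yellow",(.487,.095)),("green",(.479,.0435)),("red",(.470,-.0077))):
  for z in(.074,.077,.081,.087,.092):
    C=np.array([*c,z]);a=proj(w,C-.023*ex);b=proj(w,C+.023*ex);m=proj(w,C)
    print(n,z,"width",round(b[0]-a[0],1),"centre",np.round(m,1))
g=w["color"][190:262,200:310]
print(cv2.imwrite("pics/k.png",cv2.resize(w["color"][180:265,195:315,::-1],None,fx=6,fy=6,interpolation=cv2.INTER_CUBIC)))
E
```

```text
yellow 0.074 width 85.8 centre [253.6  38.4]
yellow 0.077 width 87.4 centre [253.6  37.3]
yellow 0.081 width 89.6 centre [253.5  35.8]
yellow 0.087 width 93.1 centre [253.4  33.3]
yellow 0.092 width 96.3 centre [253.4  31.1]
green 0.074 width 77.9 centre [255.3 136.6]
green 0.077 width 79.2 centre [255.3 137.3]
green 0.081 width 81.0 centre [255.3 138.2]
green 0.087 width 83.9 centre [255.3 139.6]
green 0.092 width 86.5 centre [255.3 140.8]
red 0.074 width 71.4 centre [255.1 218.1]
red 0.077 width 72.5 centre [255.1 220. ]
red 0.081 width 74.0 centre [255.1 222.5]
red 0.087 width 76.4 centre [255.1 226.5]
red 0.092 width 78.5 centre [255.1 230. ]
True
```

View pics/k.png

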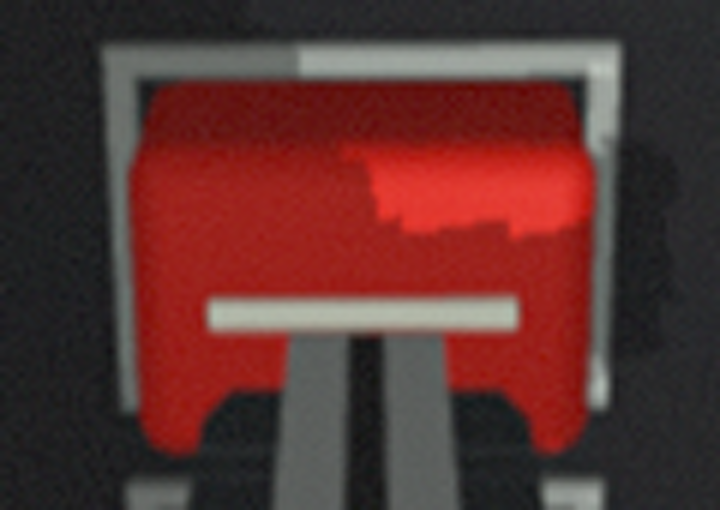

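The red key is still up and there is no force, so the tips have not loaded it yet. I'll go on down slowly and watch the force.

Emit:
jog_arm(travel=[[0, 0.002, -0.002], [0, 0.002, -0.002], [0, 0, 0]], dr=[[0, 0, 0], [0, 0, 0], [0, 0, 0]])

```text
time_s: 4.2
position: [0.4684, -0.008, 0.0722]
tool_rot: [[0.171, 0.985, -0.001], [0.985, -0.171, 0.0], [0.0, -0.001, -1.0]]
ft_force: [-0.2, -0.2, 0.1]
grip_width: 0.0004
```

```bash
python3 - <<'E'
from h import *;from rig import *
s=observe();w=get_image("wrist");s2=observe()
print(s["time_s"],s["position"],s["ft_force"],s2["ft_force"],s["joint_efforts"].round(2))
P=s["position"]
for dy in(0,.011):
  for z in(0,.01,.02):print(dy,z,proj(w,P+[0.17*dy,dy,z]))
a=cv2.resize(w["color"][150:290,180:330,::-1],None,fx=3,fy=3,interpolation=cv2.INTER_CUBIC)
c=get_image("scene");b=cv2.resize(c["color"][150:220,310:380,::-1],(400,420),interpolation=cv2.INTER_CUBIC)
cv2.imwrite("pics/k2.png",np.hstack([a[:420,:400],b]))
E
```

```text
4.2 [ 0.46835502 -0.0080109   0.07220476] [-0.20226487 -0.1620271   0.09776777] [ 0.1915418  -0.43900148  0.66074104] [-2.000e-02 -3.939e+01 -1.726e+01  0.000e+00 -9.000e-02  6.000e-02]
0 0 (np.float64(254.38976067103343), np.float64(226.86973496354386))
0 0.01 (np.float64(254.3154612384055), np.float64(233.69806931540995))
0 0.02 (np.float64(254.2328144801064), np.float64(241.29354721886676))
0.011 0 (np.float64(254.32118381244686), np.float64(210.61244069203977))
0.011 0.01 (np.float64(254.2417220465838), np.float64(216.69202895906068))
0.011 0.02 (np.float64(254.15314951932476), np.float64(223.4686779758092))
```

View pics/k2.png

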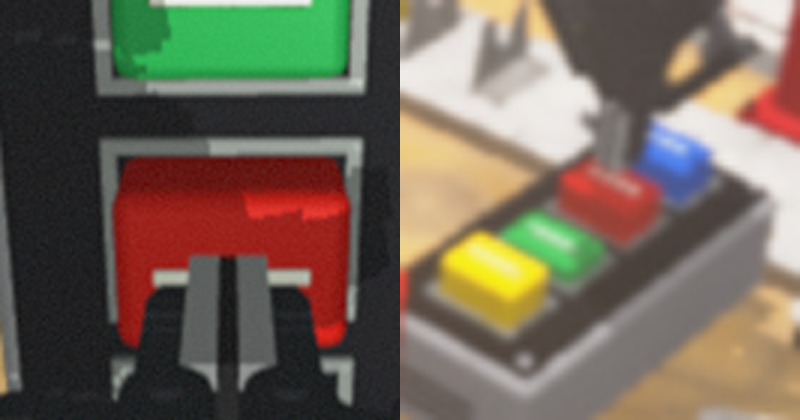

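```bash
python3 - <<'E'
from h import *;from rig import *
c=get_image("scene");P=observe()["position"]
for z in(0,.01,.02,.03):
  for dy in (-.011,0,.011):print(z,dy,np.round(proj(c,P+[.17*dy,dy,z]),1))
for k in((.470,-.0077,.092),(.470-.0039,-.0077-.0227,.092)): print("key",np.round(proj(c,k),1))
cv2.imwrite("pics/k3.png",cv2.resize(c["color"][145:205,320:380,::-1],(600,600),interpolation=cv2.INTER_CUBIC))
E
```

```text
0 -0.011 [348.1 183.4]
0 0 [346.  184.8]
0 0.011 [343.9 186.2]
0.01 -0.011 [348.5 180.7]
0.01 0 [346.5 182.1]
0.01 0.011 [344.4 183.5]
0.02 -0.011 [349. 178.]
0.02 0 [346.9 179.4]
0.02 0.011 [344.8 180.8]
0.03 -0.011 [349.5 175.3]
0.03 0 [347.4 176.7]
0.03 0.011 [345.3 178.1]
key [346.4 179.5]
key [350.7 176.7]
```

View pics/k3.png

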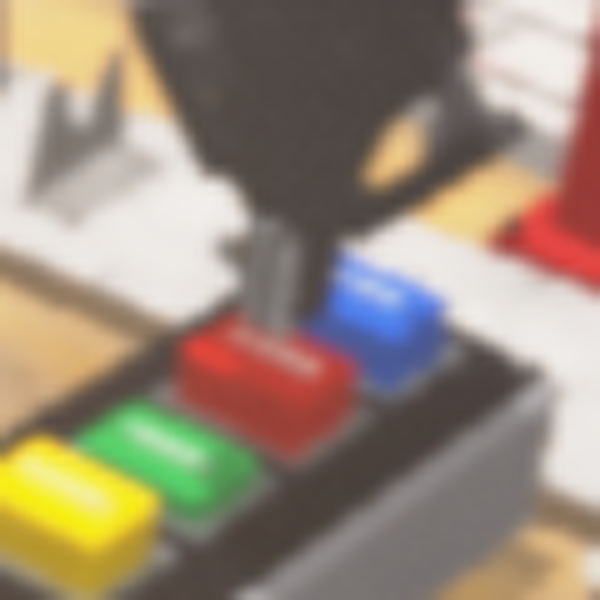

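Emit:
jog_arm(travel=[[0, 0, -0.002], [0, 0, -0.002], [0, 0, -0.002], [0, 0, 0]], dr=[[0, 0, 0], [0, 0, 0], [0, 0, 0], [0, 0, 0]])

```text
time_s: 4.68
position: [0.4684, -0.0084, 0.0662]
tool_rot: [[0.171, 0.985, -0.001], [0.985, -0.171, 0.0], [0.0, -0.001, -1.0]]
ft_force: [-0.3, 0.2, 0.5]
grip_width: -0.0
```

Emit:
jog_arm(travel=[[0, 0, -0.002], [0, 0, -0.002], [0, 0, -0.002], [0, 0, 0]], dr=[[0, 0, 0], [0, 0, 0], [0, 0, 0], [0, 0, 0]])

```text
time_s: 5.02
position: [0.4687, -0.0084, 0.0604]
tool_rot: [[0.171, 0.985, 0.0], [0.985, -0.171, -0.0], [-0.0, 0.0, -1.0]]
ft_force: [-0.0, -0.5, 1.1]
grip_width: -0.0002
```

```bash
python3 - <<'E'
from h import *;from rig import *
for i in range(3):
  w=get_image("wrist");print(observe()["ft_force"])
a=cv2.resize(w["color"][150:290,180:330,::-1],(400,373),interpolation=cv2.INTER_CUBIC)
c=get_image("scene");b=cv2.resize(c["color"][145:205,320:380,::-1],(373,373),interpolation=cv2.INTER_CUBIC)
cv2.imwrite("pics/k4.png",np.hstack([a,b]))
E
```

```text
[ 0.00871767 -0.00775934  1.74448311]
[-0.6885442  -0.49051554  0.80469684]
[-0.2606383  -0.19558116  1.35800513]
```

View pics/k4.png

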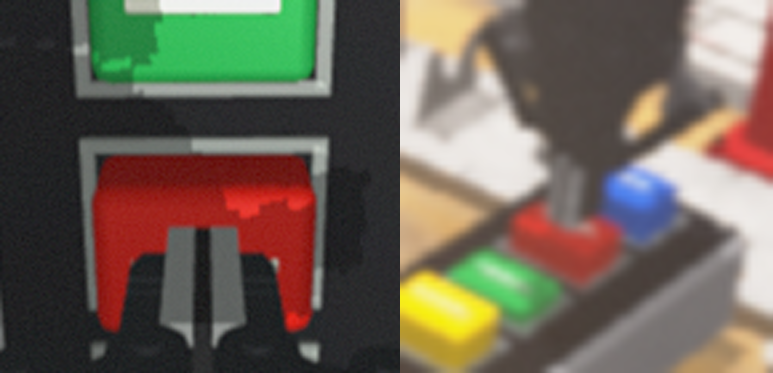

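Emit:
jog_arm(travel=[[0, 0, -0.002], [0, 0, -0.002], [0, 0, -0.002], [0, 0, 0]], dr=[[0, 0, 0], [0, 0, 0], [0, 0, 0], [0, 0, 0]])

```text
time_s: 5.55
position: [0.4687, -0.0084, 0.0542]
tool_rot: [[0.171, 0.985, -0.0], [0.985, -0.171, 0.0], [0.0, -0.0, -1.0]]
ft_force: [0.2, -0.5, 0.8]
grip_width: 0.0
```

Emit:
jog_arm(travel=[[0, 0, -0.002], [0, 0, -0.002], [0, 0, -0.001], [0, 0, 0]], dr=[[0, 0, 0], [0, 0, 0], [0, 0, 0], [0, 0, 0]])

```text
time_s: 5.88
position: [0.4687, -0.0084, 0.0494]
tool_rot: [[0.171, 0.985, -0.0], [0.985, -0.171, 0.0], [0.0, -0.0, -1.0]]
ft_force: [0.5, -0.5, 2.1]
grip_width: 0.0002
```

```bash
python3 - <<'E'
from h import *;from rig import *
w=get_image("wrist");s=observe();print(s["position"],s["ft_force"])
for z in(.074,.077,.081,.087,.092):
    C=np.array([.470,-.0077,z]);ex=np.array([.986,-.169,0]);print(z,proj(w,C+.023*ex)[0]-proj(w,C-.023*ex)[0])
print([cv2.boundingRect(blobs(w,"red",(200,100,310,384),150)[0])])
a=cv2.resize(w["color"][150:290,180:330,::-1],(400,373),interpolation=cv2.INTER_CUBIC)
c=get_image("scene");b=cv2.resize(c["color"][145:205,320:380,::-1],(373,373),interpolation=cv2.INTER_CUBIC)
cv2.imwrite("pics/k5.png",np.hstack([a,b]))
E
```

```text
[ 0.46867562 -0.00843871  0.0494858 ] [ 0.46512314 -0.67300432  1.10312743]
0.074 82.1398610199079
0.077 83.58841786390872
0.081 85.60121613241702
0.087 88.80897919736469
0.092 91.67168226345785
[(214, 215, 85, 59)]
```

View pics/k5.png

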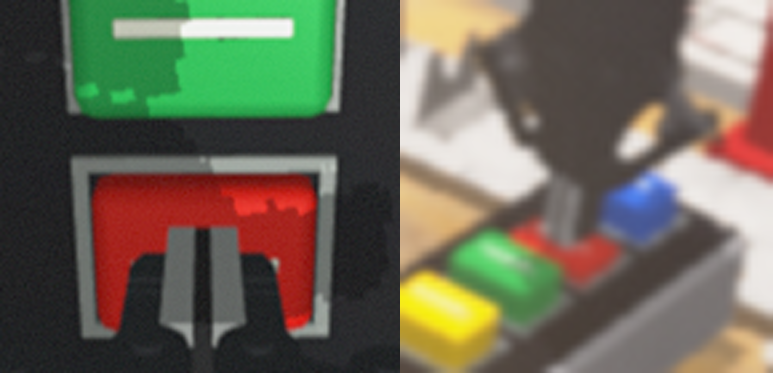

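Red has gone down and green has popped up. I'll press 2 mm more to be sure, then raise the tool and look again.

Emit:
jog_arm(travel=[[0, 0, -0.002], [0, 0, 0]], dr=[[0, 0, 0], [0, 0, 0]])

```text
time_s: 6.15
position: [0.4687, -0.0084, 0.0474]
tool_rot: [[0.171, 0.985, 0.0], [0.985, -0.171, 0.0], [0.0, 0.0, -1.0]]
ft_force: [0.5, -0.9, 1.8]
grip_width: -0.0002
```

Emit:
jog_arm(travel=[[0, 0, 0.005], [0, 0, 0.02], [0, 0, 0.03], [0, 0, 0.035], [0, 0, 0.035], [0, 0, 0.035], [0, 0, 0.035], [0, 0.01, 0.035], [0, 0.02, 0.03], [0, 0.02, 0], [0, 0.02, 0], [0, 0.02, 0], [0, 0, 0]], dr=[[0, 0, 0], [0, 0, 0], [0, 0, 0], [0, 0, 0], [0, 0, 0], [0, 0, 0], [0, 0, 0.08], [0, 0, 0.08], [0, 0, 0.08], [0, 0, 0.08], [0, 0, 0.08], [0, 0, 0.08], [0, 0, 0.08]], jaw=0.05)

```text
time_s: 7.23
position: [0.4679, 0.0842, 0.3079]
tool_rot: [[-0.385, 0.923, -0.0], [0.923, 0.385, 0.001], [0.001, 0.0, -1.0]]
ft_force: [-0.3, -0.6, 0.0]
grip_width: 0.05
```

```bash
python3 - <<'E'
from h import *;from rig import *
import pickle
s=observe();print(s["time_s"],s["position"],s["tool_rot"].round(3).tolist(),s["grip_width"],s["ft_force"])
w=get_image("wrist");pickle.dump(w,open("w3.pkl","wb"));cv2.imwrite("pics/w3.png",w["color"][:,:,::-1])
print("tcp",proj(w,s["position"]))
E
```

```text
7.2333 [0.46794263 0.08418839 0.30792902] [[-0.385, 0.923, -0.0], [0.923, 0.385, 0.001], [0.001, 0.0, -1.0]] 0.05000237694274683 [-0.32582538 -0.64965494  0.0105965 ]
tcp (np.float64(254.62554696922484), np.float64(226.32886208057496))
```

View pics/w3.png

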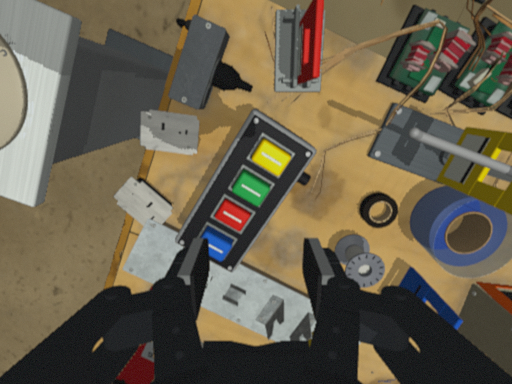

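Emit:
jog_arm(travel=[[0.001, 0.035, 0], [0.001, 0.035, 0], [0.001, 0.035, 0], [0.001, 0.035, 0], [0.001, 0.015, 0], [0, 0, 0], [0, 0, 0]], dr=[[0, 0, 0], [0, 0, 0], [0, 0, 0], [0, 0, 0], [0, 0, 0], [0, 0, 0], [0, 0, 0]])

```text
time_s: 7.87
position: [0.4734, 0.2366, 0.3074]
tool_rot: [[-0.378, 0.926, -0.001], [0.926, 0.378, -0.0], [-0.0, -0.001, -1.0]]
ft_force: [-0.2, -0.3, -0.5]
grip_width: 0.0502
```

```bash
python3 - <<'E'
from h import *;from rig import *
import pickle
s=observe();print(s["time_s"],s["position"],s["tool_rot"].round(3).tolist(),s["grip_width"],s["ft_force"])
w=get_image("wrist");pickle.dump(w,open("w4.pkl","wb"));cv2.imwrite("pics/w4.png",w["color"][:,:,::-1])
c=get_image("scene")
b=cv2.resize(c["color"][150:230,300:400,::-1],(500,400),interpolation=cv2.INTER_CUBIC);cv2.imwrite("pics/keys.png",b)
print("tcp",proj(w,s["position"]))
for k in blobs(w,"red",(0,0,512,384),60):
  r=cv2.minAreaRect(k);print(r,cv2.boxPoints(r).round(1).tolist(),[plane(w,*p,.148).round(4).tolist() for p in cv2.boxPoints(r)])
E
```

```text
7.8667 [0.47342936 0.23662722 0.3074023 ] [[-0.378, 0.926, -0.001], [0.926, 0.378, -0.0], [-0.0, -0.001, -1.0]] 0.05021503985972291 [-0.20466019 -0.3425477  -0.47035034]
tcp (np.float64(254.6252338945986), np.float64(226.3320937459325))
((141.0, 368.5000305175781), (29.5439510345459, 32.170082092285156), 23.198591232299805) [[121.0999984741211, 377.5], [133.8000030517578, 347.8999938964844], [160.89999389648438, 359.5], [148.1999969482422, 389.1000061035156]] [[0.4089, -0.1323, 0.148], [0.4118, -0.071, 0.148], [0.4539, -0.0768, 0.148], [0.4527, -0.1394, 0.148]]
((255.0, 162.5), (75.0, 6.0), 90.0) [[252.0, 125.0], [258.0, 125.0], [258.0, 200.0], [252.0, 200.0]] [[0.4513, 0.2816, 0.148], [0.4574, 0.2841, 0.148], [0.4908, 0.2031, 0.148], [0.4842, 0.2004, 0.148]]
((378.3824462890625, 24.93768310546875), (27.17283058166504, 9.860501289367676), 19.79887580871582) [[363.8999938964844, 25.0], [367.29998779296875, 15.699999809265137], [392.79998779296875, 24.899999618530273], [389.5, 34.20000076293945]] [[0.5183, 0.4149, 0.148], [0.5174, 0.4234, 0.148], [0.5451, 0.426, 0.148], [0.5462, 0.4174
[... 671 characters left out ...]
4, 0.4092, 0.148]]
((204.60000610351562, 299.3000183105469), (8.497057914733887, 19.677398681640625), 26.56505012512207) [[196.39999389648438, 306.20001220703125], [205.1999969482422, 288.6000061035156], [212.8000030517578, 292.3999938964844], [204.0, 310.0]] [[0.4717, 0.0307, 0.148], [0.4735, 0.0617, 0.148], [0.4848, 0.0599, 0.148], [0.4832, 0.0288, 0.148]]
((450.93365478515625, 44.24896240234375), (19.840023040771484, 5.668578147888184), 14.931418418884277) [[440.6000061035156, 44.400001525878906], [442.1000061035156, 39.0], [461.20001220703125, 44.099998474121094], [459.79998779296875, 49.5]] [[0.5992, 0.429, 0.148], [0.5978, 0.4339, 0.148], [0.6185, 0.4373, 0.148], [0.62, 0.4324, 0.148]]
```

View pics/w4.png

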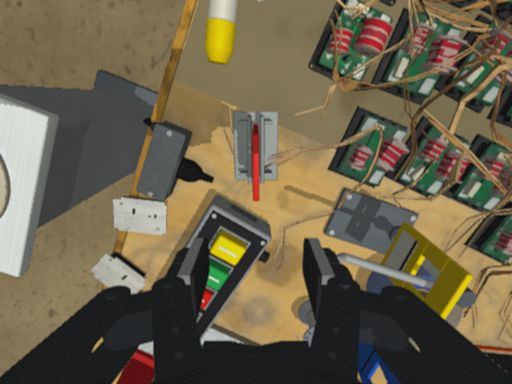

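View pics/keys.png

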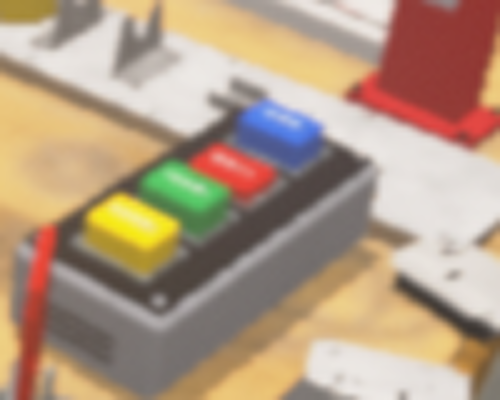

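Red is latched low and green is up. The red tag is straight below the jaws, at wrist (255,125–200). Next I descend and stop above it.

Emit:
jog_arm(travel=[[-0.001, 0.002, -0.035], [0, 0, -0.035], [0, 0, -0.035], [0, 0, -0.035], [0, 0, -0.025], [0, 0, -0.01], [0, 0, 0], [0, 0, 0]], dr=[[0, 0, 0], [0, 0, 0], [0, 0, 0], [0, 0, 0], [0, 0, 0], [0, 0, 0], [0, 0, 0], [0, 0, 0]])

```text
time_s: 8.63
position: [0.473, 0.2377, 0.133]
tool_rot: [[-0.377, 0.926, -0.0], [0.926, 0.377, -0.0], [-0.0, -0.0, -1.0]]
ft_force: [1.0, -0.3, 1.3]
grip_width: 0.0498
```

```bash
python3 - <<'E'
from h import *;from rig import *
import pickle
s=observe();print(s["time_s"],s["position"],s["tool_rot"].round(3).tolist(),s["grip_width"],s["ft_force"])
w=get_image("wrist");c=get_image("scene")
a=w["color"][:,:,::-1];b=cv2.resize(c["color"][150:270,260:350,::-1],(288,384),interpolation=cv2.INTER_CUBIC)
cv2.imwrite("pics/w5.png",np.hstack([a,b]))
for e in(-.04,.04):print(proj(w,np.array([.4725,.2387,.148])+e*np.array([-.38,.925,0])))
for k in blobs(w,"red",(200,0,310,384),60):print(cv2.boundingRect(k))
P=s["position"]
for dz in(0,.03):print(proj(c,P+[0,0,dz]))
E
```

```text
8.6333 [0.47300178 0.23765077 0.13302771] [[-0.377, 0.926, -0.0], [0.926, 0.377, -0.0], [-0.0, -0.0, -1.0]] 0.04978725891722385 [ 0.99151164 -0.3033722   1.32321652]
(np.float64(254.6775876138763), np.float64(292.47294164981446))
(np.float64(254.11995797803274), np.float64(168.88385517255014))
(248, 140, 14, 155)
(np.float64(306.9299302200795), np.float64(207.83685699169544))
(np.float64(307.9224267342063), np.float64(198.45438503553413))
```

View pics/w5.png

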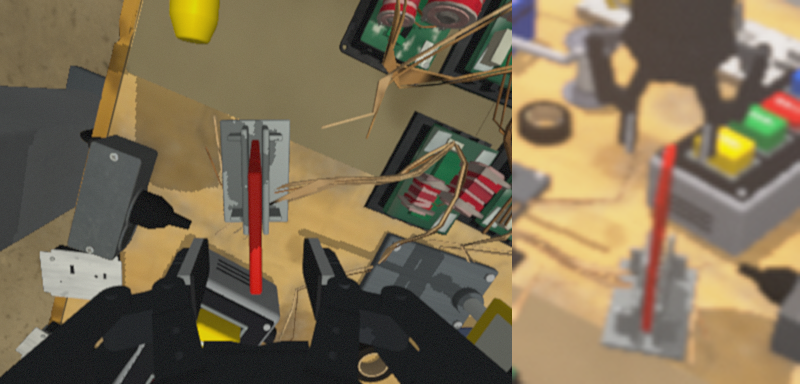

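The tag sits centred between the fingers, at wrist (255,140–293). I'll go down to the grip height.

Emit:
jog_arm(travel=[[0, 0, -0.015], [0, 0, -0.015], [0, 0, -0.01], [0, 0, 0], [0, 0, 0]], dr=[[0, 0, 0], [0, 0, 0], [0, 0, 0], [0, 0, 0], [0, 0, 0]])

```text
time_s: 9.15
position: [0.4731, 0.2385, 0.0935]
tool_rot: [[-0.378, 0.926, 0.001], [0.926, 0.378, 0.0], [-0.0, 0.001, -1.0]]
ft_force: [-0.3, 0.6, 1.1]
grip_width: 0.0496
```

Emit:
jog_arm(travel=[[0, 0, 0], [0, 0, 0], [0, 0, 0], [0, 0, 0], [0, 0, 0]], dr=[[0, 0, 0], [0, 0, 0], [0, 0, 0], [0, 0, 0], [0, 0, 0]], jaw=0.0, newtons=40)

```text
time_s: 9.57
position: [0.4731, 0.2387, 0.0934]
tool_rot: [[-0.378, 0.926, 0.002], [0.926, 0.378, 0.0], [-0.0, 0.002, -1.0]]
ft_force: [0.1, -0.4, 5.5]
grip_width: 0.0073
```

```bash
python3 - <<'E'
from h import *;from rig import *
s=observe();print(s["time_s"],s["position"],s["grip_width"],s["ft_force"])
w=get_image("wrist");c=get_image("scene")
a=w["color"][:,:,::-1];b=cv2.resize(c["color"][150:270,260:350,::-1],(288,384),interpolation=cv2.INTER_CUBIC)
cv2.imwrite("pics/w6.png",np.hstack([a,b]))
for z in (.108,.116,.121,.148): print(z,proj(c,[.4725+.015,.2387-.037,z]),proj(c,[.4725,.2387,z]))
E
```

```text
9.5667 [0.473131   0.2387057  0.09337055] 0.007263295524730444 [ 0.08758131 -0.44709602  5.48399289]
0.108 (np.float64(308.10436880748983), np.float64(206.64475543302876)) (np.float64(306.09702260646384), np.float64(215.67176308605858))
0.116 (np.float64(308.3587571274568), np.float64(204.28788377579184)) (np.float64(306.35000048909274), np.float64(213.28006589588378))
0.121 (np.float64(308.51900405237967), np.float64(202.80321877403762)) (np.float64(306.50940140472784), np.float64(211.77306173380433))
0.148 (np.float64(309.40142039159866), np.float64(194.62775670857081)) (np.float64(307.3877476590403), np.float64(203.46902247705557))
```

View pics/w6.png

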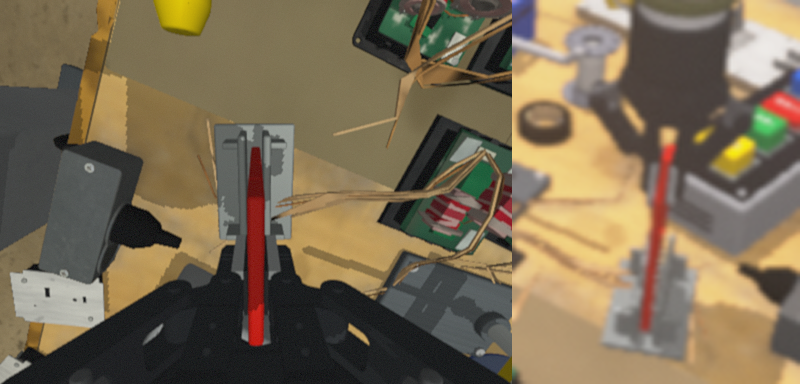

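```bash
python3 - <<'E'
import pickle;from h import *
w=pickle.load(open("w4.pkl","rb"));w3=pickle.load(open("w3.pkl","rb"))
b=w["color"][210:330,310:490,::-1];a=w3["color"][90:210,360:512,::-1]
cv2.imwrite("pics/hk.png",np.hstack([cv2.resize(b,None,fx=2.4,fy=2.4,interpolation=cv2.INTER_CUBIC),cv2.resize(a,None,fx=2.4,fy=2.4,interpolation=cv2.INTER_CUBIC)]))
E
```

```text
(no output)
```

View pics/hk.png

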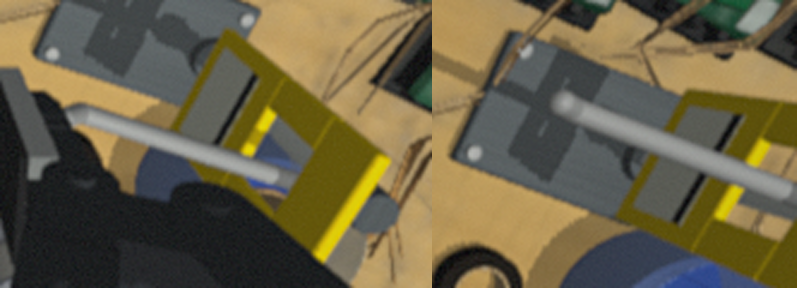

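```bash
python3 - <<'E'
import pickle;from h import *
w=pickle.load(open("w4.pkl","rb"));w3=pickle.load(open("w3.pkl","rb"));c=pickle.load(open("d0.pkl","rb"))["top"];s=pickle.load(open("d0.pkl","rb"))["scene"]
t4=(341.3,257.1);t3=(415.4,132.9);tt=(245+206/4.2,135+276/4.2);ts=(215+(588-315)/4.2,135+132/4.2)
print("tip",tri([(w,*t4),(w3,*t3),(c,*tt),(s,*ts)]))
print("tip34",plane(w,*t4,.192),plane(w3,*t3,.192))
print("bar",plane(w,405.8,276.7,.18),plane(w3,471.7,154.6,.18),plane(c,245+200/4.2,135+125/4.2,.18),plane(c,245+204/4.2,135+240/4.2,.18))
print("ytop",plane(w,471.7,275.8,.217),plane(w,442.5,318.3,.217))
E
```

```text
tip (array([0.5933015 , 0.18747974, 0.19076164]), [array([-3.20972005,  0.79202251]), array([-0.42453846, -0.86780768]), array([-0.44738489, -0.67230845]), array([-0.60522172, -0.24929999])])
tip34 [0.59549649 0.19023139 0.192     ] [0.59346463 0.186794   0.192     ]
bar [0.68420943 0.19084034 0.18      ] [0.66535284 0.19148307 0.18      ] [0.69030315 0.19040154 0.18      ] [0.61607332 0.18689901 0.18      ]
ytop [0.71705967 0.23214969 0.217     ] [0.71902763 0.17520685 0.217     ]
```

Emit:
jog_arm(travel=[[0, 0, 0.01], [0, 0, 0.025], [0, 0, 0.025], [0, 0, 0.025], [0, 0, 0.025], [0.01, -0.01, 0], [0.015, -0.01, 0], [0.015, -0.01, 0], [0.015, -0.01, 0], [0.015, -0.012, 0], [0, 0, 0], [0, 0, 0]], dr=[[0, 0, 0], [0, 0, 0], [0, 0, 0], [0, 0, 0], [0, 0, 0], [0, 0, -0.067], [0, 0, -0.067], [0, 0, -0.067], [0, 0, -0.067], [0, 0, -0.067], [0, 0, 0], [0, 0, 0]], newtons=60)

```text
time_s: 10.67
position: [0.5427, 0.1862, 0.202]
tool_rot: [[-0.053, 0.999, -0.001], [0.999, 0.053, -0.0], [0.0, -0.001, -1.0]]
ft_force: [0.7, 0.2, -0.8]
grip_width: 0.0071
```

```bash
cat > look.py <<'E'
from h import *;from rig import *
import sys,pickle
s=observe();print(s["time_s"],s["position"].round(4),s["tool_rot"].round(3).tolist(),s["grip_width"],s["ft_force"].round(1))
w=get_image("wrist");c=get_image("scene");t=get_image("top");pickle.dump((s,w,c,t),open(sys.argv[1]+".pkl","wb"))
a=cv2.resize(w["color"][:,:,::-1],(384,288));b=cv2.resize(c["color"][110:230,215:365,::-1],(400,320),interpolation=cv2.INTER_CUBIC)
t=cv2.resize(t["color"][130:230,240:340,::-1],(250,250),interpolation=cv2.INTER_CUBIC)
o=np.zeros((600,784,3),np.uint8);o[:288,:384]=a;o[:320,384:]=b;o[340:590,:250]=t
cv2.imwrite("pics/"+sys.argv[1]+".png",o)
E
python3 look.py l1
```

```text
10.6667 [0.5427 0.1862 0.202 ] [[-0.053, 0.999, -0.001], [0.999, 0.053, -0.0], [0.0, -0.001, -1.0]] 0.007063036853862795 [ 0.7  0.2 -0.8]
```

View pics/l1.png

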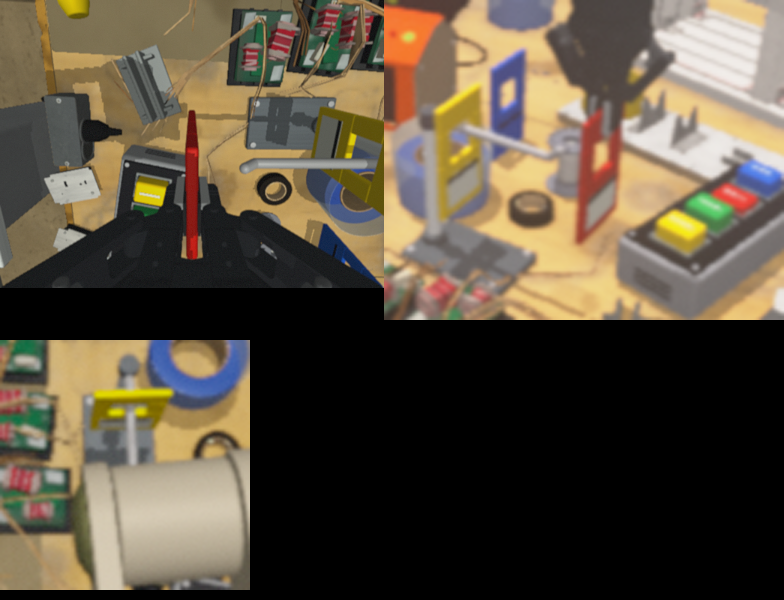

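```bash
python3 - <<'E'
from h import *;import pickle
s,w,c,t=pickle.load(open("l1.pkl","rb"));P=s["position"];R=s["tool_rot"]
ty=R[:,0]*1.0; print(ty)
for nm,cam,box in(("wrist",w,(200,100,320,384)),("scene",c,(285,145,315,205))):
  k=blobs(cam,"red",box,60)[0];x,y,ww,h=cv2.boundingRect(k);print(nm,x,y,x+ww,y+h)
  pts=k[:,0,:]; 
  for e in(-.04,.04):
    for dz in(.0546,.0546-.14):print(e,dz,np.round(proj(cam,P+ty*e+[0,0,dz]),1))
tip=np.array([.5925,.1875,.192]);print("tip proj w",proj(w,tip),"bar",proj(w,[.66,.1905,.18]),proj(c,tip))
b=c["color"][120:220,255:325,::-1];cv2.imwrite("pics/l1b.png",np.hstack([cv2.resize(b,(420,600),interpolation=cv2.INTER_CUBIC),cv2.resize(w["color"][150:350,230:360,::-1],(380,585))[:600] if 0 else cv2.resize(w["color"][150:350,230:355,::-1],(375,600))]))
E
```

```text
[-5.27820403e-02  9.98606056e-01  4.54734700e-05]
wrist 247 150 265 346
-0.04 0.0546 [254.  343.9]
-0.04 -0.0854 [254.9 227.9]
0.04 0.0546 [253.8 193.3]
0.04 -0.0854 [254.9 144.2]
scene 288 152 303 200
-0.04 0.0546 [304.3 143.9]
-0.04 -0.0854 [300.4 187.5]
0.04 0.0546 [289.6 156.4]
0.04 -0.0854 [286.8 201.5]
tip proj w (np.float64(328.34547345408305), np.float64(222.28500950896918)) bar (np.float64(419.0618671855076), np.float64(216.37615310393429)) (np.float64(279.6534259346503), np.float64(165.88389244343304))
```

View pics/l1b.png

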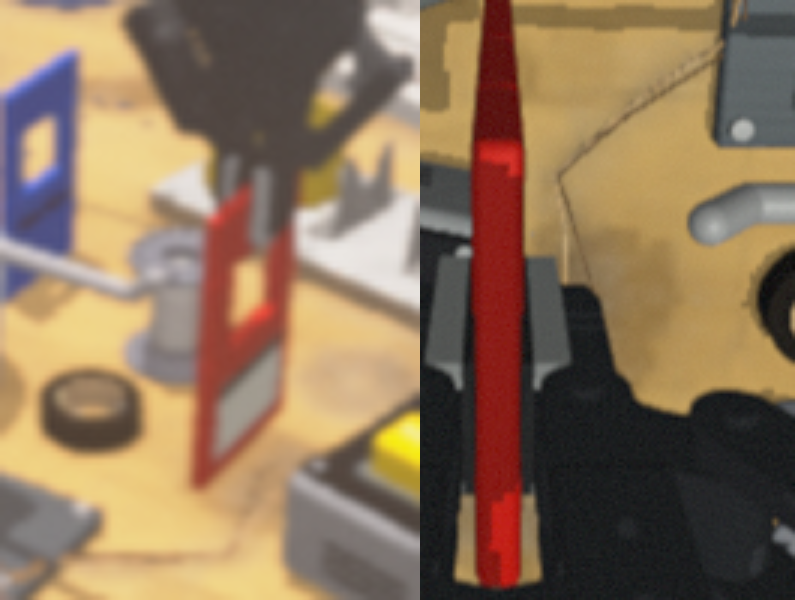

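```bash
python3 - <<'E'
from h import *;import pickle
s,w,c,t=pickle.load(open("l1.pkl","rb"));P=s["position"];R=s["tool_rot"]
print("cam",-c["R"].T@c["t"])
for sg in(-1,1):
  for e in(-.011,.011):
    for dz in(0,.0226,.029,.035):
      X=P+R[:,0]*e+R[:,1]*sg*.008+[0,0,dz];u,v=proj(c,X);print(sg,e,dz,"crop",round((u-255)*6),round((v-120)*6),"wrist",np.round(proj(w,X),1))
print("open top",[ (round((u-255)*6),round((v-120)*6)) for u,v in [proj(c,P+R[:,0]*e+[0,0,.0226]) for e in(-.02,.02)]])
E
```

```text
cam [0.14849013 0.90067128 0.69611023]
-1 -0.011 0 crop 272 283 wrist [242.2 242. ]
-1 -0.011 0.0226 crop 276 239 wrist [240.4 260.2]
-1 -0.011 0.029 crop 277 226 wrist [239.9 266.2]
-1 -0.011 0.035 crop 278 214 wrist [239.3 272.2]
-1 0.011 0 crop 249 305 wrist [241.7 210.5]
-1 0.011 0.0226 crop 253 261 wrist [239.8 225.3]
-1 0.011 0.029 crop 254 248 wrist [239.2 230.2]
-1 0.011 0.035 crop 254 236 wrist [238.6 235.2]
1 -0.011 0 crop 241 273 wrist [266.7 242.1]
1 -0.011 0.0226 crop 244 229 wrist [268.1 260.2]
1 -0.011 0.029 crop 245 217 wrist [268.5 266.2]
1 -0.011 0.035 crop 246 205 wrist [269.  272.2]
1 0.011 0 crop 217 295 wrist [267.1 210.6]
1 0.011 0.0226 crop 220 250 wrist [268.6 225.3]
1 0.011 0.029 crop 221 238 wrist [269.1 230.2]
1 0.011 0.035 crop 222 225 wrist [269.6 235.2]
open top [(269, 226), (226, 264)]
```

The scene view puts the pad tips about 6 mm above the opening. The tag's corners match prediction to within 2–4 px. I'll lower to threading height and go in halfway.

Emit:
jog_arm(travel=[[0, 0, -0.01], [0, 0.001, -0.009], [0, 0, 0], [0.01, 0, 0], [0.01, 0, 0], [0.01, 0, 0], [0.01, 0, 0], [0.01, 0, 0], [0.01, 0, 0], [0.01, 0, 0], [0, 0, 0], [0, 0, 0]], dr=[[0, 0, 0], [0, 0, 0], [0, 0, 0], [0, 0, 0], [0, 0, 0], [0, 0, 0], [0, 0, 0], [0, 0, 0], [0, 0, 0], [0, 0, 0], [0, 0, 0], [0, 0, 0]])

```text
time_s: 11.82
position: [0.6124, 0.1877, 0.183]
tool_rot: [[-0.053, 0.999, -0.001], [0.999, 0.053, -0.0], [-0.0, -0.001, -1.0]]
ft_force: [0.2, -0.4, -0.1]
grip_width: 0.007
```

```bash
python3 look.py l2
```

```text
11.8167 [0.6124 0.1877 0.183 ] [[-0.053, 0.999, -0.001], [0.999, 0.053, -0.0], [-0.0, -0.001, -1.0]] 0.006964133181470705 [ 0.2 -0.4 -0.1]
```

View pics/l2.png

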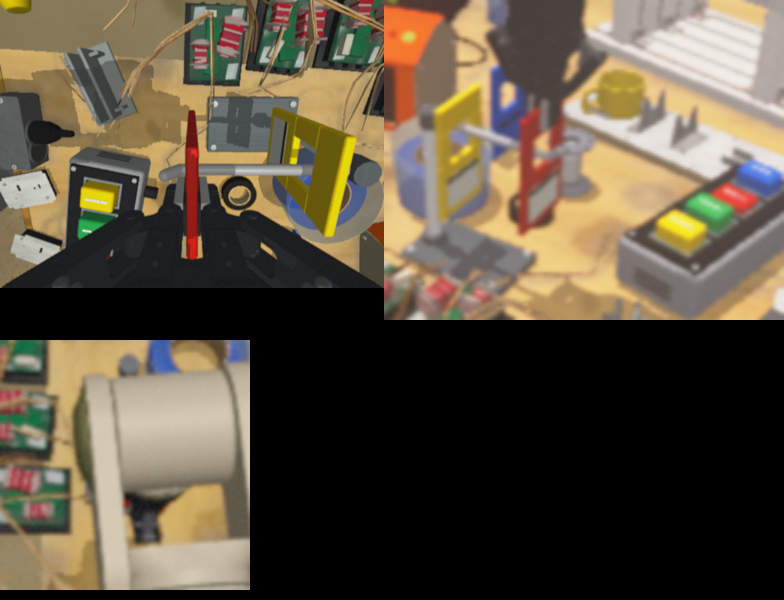

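The hook passes through the opening with no contact force. I'll go further in, then lower slowly.

Emit:
jog_arm(travel=[[0.01, 0.001, 0], [0.01, 0.001, 0], [0.01, 0, 0], [0.01, 0, 0], [0.002, 0, 0], [0, 0, -0.006], [0, 0, -0.006], [0, 0, -0.003], [0, 0, -0.002], [0, 0, 0]], dr=[[0, 0, 0], [0, 0, 0], [0, 0, 0], [0, 0, 0], [0, 0, 0], [0, 0, 0], [0, 0, 0], [0, 0, 0], [0, 0, 0], [0, 0, 0]])

```text
time_s: 12.8
position: [0.6541, 0.1896, 0.1661]
tool_rot: [[-0.053, 0.999, -0.001], [0.999, 0.053, -0.0], [-0.0, -0.001, -1.0]]
ft_force: [0.3, -0.3, -1.4]
grip_width: 0.0069
```

Emit:
jog_arm(travel=[[0, 0, -0.001], [0, 0, -0.001], [0, 0, -0.001], [0, 0, 0]], dr=[[0, 0, 0], [0, 0, 0], [0, 0, 0], [0, 0, 0]])

```text
time_s: 13.13
position: [0.6546, 0.1895, 0.1635]
tool_rot: [[-0.053, 0.999, -0.0], [0.999, 0.053, -0.0], [-0.0, -0.0, -1.0]]
ft_force: [0.0, 0.1, -1.1]
grip_width: 0.0067
```

```bash
python3 look.py l3; python3 - <<'E'
from h import *;import pickle
s,w,c,t=pickle.load(open("l3.pkl","rb"))
cv2.imwrite("pics/l3b.png",np.hstack([cv2.resize(c["color"][125:205,225:305,::-1],(500,500),interpolation=cv2.INTER_CUBIC)]))
E
```

```text
13.1333 [0.6546 0.1895 0.1635] [[-0.053, 0.999, -0.0], [0.999, 0.053, -0.0], [-0.0, -0.0, -1.0]] 0.006696579391620747 [ 0.   0.1 -1.1]
```

View pics/l3.png

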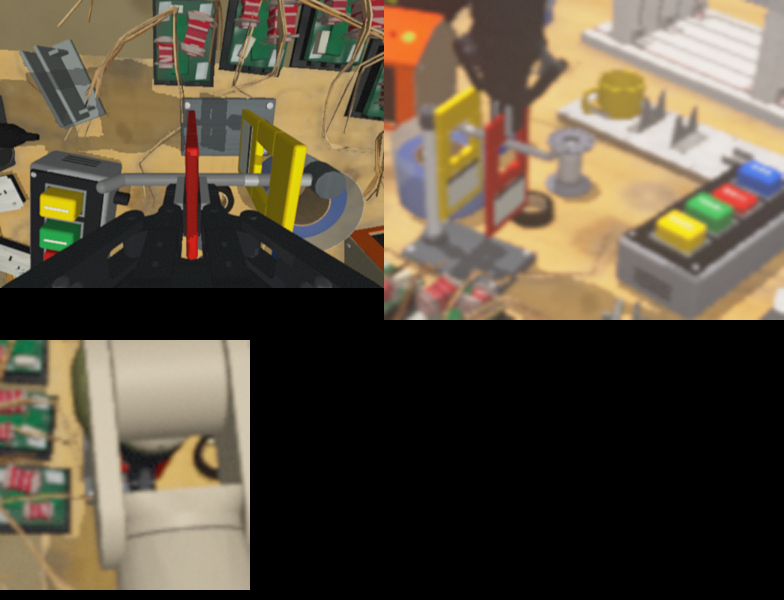

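View pics/l3b.png

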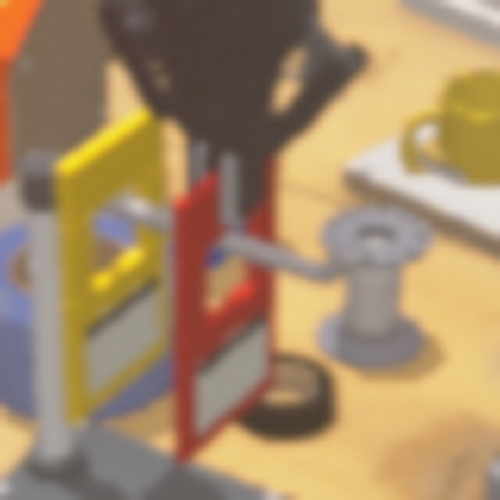

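Emit:
jog_arm(travel=[[0, 0, -0.001], [0, 0, -0.001], [0, 0, 0]], dr=[[0, 0, 0], [0, 0, 0], [0, 0, 0]])

```text
time_s: 13.53
position: [0.6548, 0.1896, 0.1623]
tool_rot: [[-0.053, 0.999, 0.001], [0.999, 0.053, 0.0], [0.0, 0.001, -1.0]]
ft_force: [-0.3, -0.1, 3.8]
grip_width: 0.0072
```

Emit:
jog_arm(travel=[[0, 0, -0.001], [0, 0, 0], [0, 0, 0]], dr=[[0, 0, 0], [0, 0, 0], [0, 0, 0]])

```text
time_s: 13.78
position: [0.6549, 0.1896, 0.1621]
tool_rot: [[-0.053, 0.999, 0.002], [0.999, 0.053, 0.0], [0.0, 0.002, -1.0]]
ft_force: [-2.7, -0.4, 8.0]
grip_width: 0.0071
```

The tag seated at exactly the predicted height. I'll ease up 1 mm and open a little.

Emit:
jog_arm(travel=[[0, 0, 0.001], [0, 0, 0]], dr=[[0, 0, 0], [0, 0, 0]])

```text
time_s: 13.95
position: [0.6548, 0.1896, 0.1622]
tool_rot: [[-0.053, 0.999, 0.001], [0.999, 0.053, 0.0], [0.0, 0.001, -1.0]]
ft_force: [-1.9, -0.1, 6.2]
grip_width: 0.0067
```

Emit:
jog_arm(travel=[[0, 0, 0], [0, 0, 0], [0, 0, 0], [0, 0, 0], [0, 0, 0]], dr=[[0, 0, 0], [0, 0, 0], [0, 0, 0], [0, 0, 0], [0, 0, 0]], jaw=0.03)

```text
time_s: 14.37
position: [0.6546, 0.1896, 0.1613]
tool_rot: [[-0.053, 0.999, -0.001], [0.999, 0.053, -0.0], [-0.0, -0.001, -1.0]]
ft_force: [-0.0, -0.4, 0.0]
grip_width: 0.0302
```

```bash
python3 look.py l4
```

```text
14.3667 [0.6546 0.1896 0.1613] [[-0.053, 0.999, -0.001], [0.999, 0.053, -0.0], [-0.0, -0.001, -1.0]] 0.030154130063055406 [-0.  -0.4  0. ]
```

View pics/l4.png

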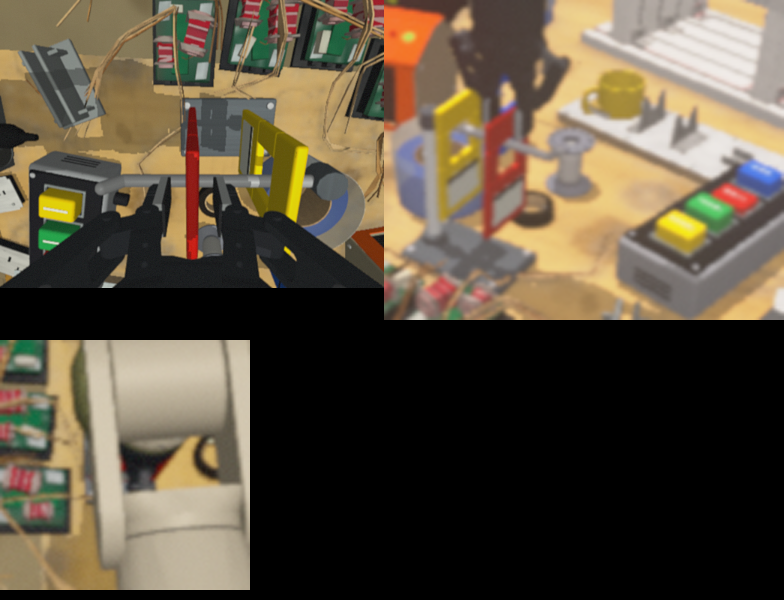

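The tag hangs free midway between the open pads. I'll retreat straight up.

Emit:
jog_arm(travel=[[0, 0, 0.006], [0, 0, 0.01], [0, 0, 0.015], [0, 0, 0.02], [0, 0, 0.025], [0, 0, 0.025], [-0.015, 0, 0.02], [-0.03, 0, 0], [-0.03, 0, 0], [-0.03, 0, 0], [-0.03, -0.02, 0], [-0.03, -0.025, 0], [-0.03, -0.025, 0], [-0.02, -0.025, 0], [0, 0, 0], [0, 0, 0], [0, 0, 0], [0, 0, 0]], dr=[[0, 0, 0], [0, 0, 0], [0, 0, 0], [0, 0, 0], [0, 0, 0], [0, 0, 0], [0, 0, 0], [0, 0, 0], [0, 0, 0], [0, 0, 0], [0, 0, 0], [0, 0, 0], [0, 0, 0], [0, 0, 0], [0, 0, 0], [0, 0, 0], [0, 0, 0], [0, 0, 0]])

```text
time_s: 16.02
position: [0.4403, 0.0951, 0.2828]
tool_rot: [[-0.054, 0.999, 0.0], [0.999, 0.054, 0.0], [0.0, 0.0, -1.0]]
ft_force: [-0.1, 0.5, -0.3]
grip_width: 0.0301
```

```bash
python3 look.py l5; python3 - <<'E'
from h import *;import pickle
s,w,c,t=pickle.load(open("l5.pkl","rb"))
cv2.imwrite("pics/l5b.png",np.hstack([cv2.resize(c["color"][125:205,225:305,::-1],(400,400),interpolation=cv2.INTER_CUBIC),cv2.resize(t["color"][130:280,255:405,::-1],(400,400),interpolation=cv2.INTER_CUBIC)]))
E
```

```text
16.0167 [0.4403 0.0951 0.2828] [[-0.054, 0.999, 0.0], [0.999, 0.054, 0.0], [0.0, 0.0, -1.0]] 0.030085473808583976 [-0.1  0.5 -0.3]
```

View pics/l5.png

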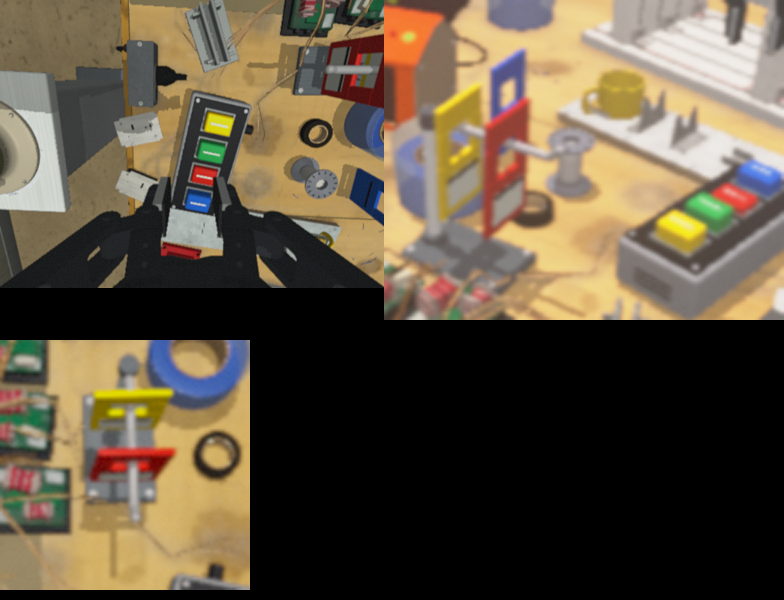

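View pics/l5b.png

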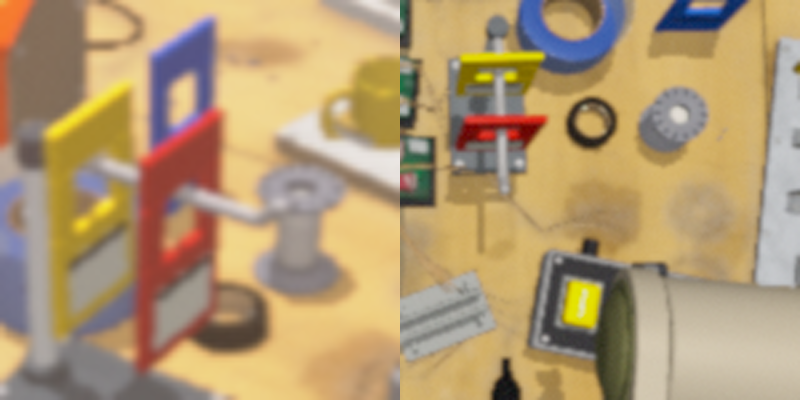

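Both tags are hanging and the keys look right: red down, green up. I'll check that everything is still, then hand in.

Emit:
jog_arm(travel=[[0, 0, 0], [0, 0, 0], [0, 0, 0], [0, 0, 0], [0, 0, 0], [0, 0, 0], [0, 0, 0], [0, 0, 0], [0, 0, 0], [0, 0, 0], [0, 0, 0], [0, 0, 0]], dr=[[0, 0, 0], [0, 0, 0], [0, 0, 0], [0, 0, 0], [0, 0, 0], [0, 0, 0], [0, 0, 0], [0, 0, 0], [0, 0, 0], [0, 0, 0], [0, 0, 0], [0, 0, 0]])

```text
time_s: 17.17
position: [0.4396, 0.0946, 0.2826]
tool_rot: [[-0.053, 0.999, 0.0], [0.999, 0.053, -0.0], [-0.0, 0.0, -1.0]]
ft_force: [-0.9, 0.0, -0.1]
grip_width: 0.03
```

```bash
python3 - <<'E'
from h import *;from rig import *;import pickle
s,w,c,t=pickle.load(open("l5.pkl","rb"))
c2=get_image("scene");c3=get_image("scene")
f=lambda a,b:cv2.GaussianBlur(cv2.absdiff(a["color"],b["color"]),(5,5),0)[125:205,225:385].max()
print(f(c,c2),f(c2,c3),observe()["time_s"])
for col in("red","yellow"):print(col,[cv2.boundingRect(blobs(x,col,(225,130,275,205),30)[0]) for x in(c,c2,c3)])
E
```

```text
18 2 17.2667
red [(253, 147, 16, 52), (253, 147, 16, 52), (253, 147, 16, 52)]Traceback (most recent call last):
  File "<stdin>", line 6, in <module>
IndexError: list index out of range
```

Emit:
jog_arm(travel=[[0, 0, 0], [0, 0, 0], [0, 0, 0], [0, 0, 0], [0, 0, 0], [0, 0, 0], [0, 0, 0], [0, 0, 0], [0, 0, 0], [0, 0, 0], [0, 0, 0], [0, 0, 0], [0, 0, 0], [0, 0, 0], [0, 0, 0], [0, 0, 0], [0, 0, 0], [0, 0, 0]], dr=[[0, 0, 0], [0, 0, 0], [0, 0, 0], [0, 0, 0], [0, 0, 0], [0, 0, 0], [0, 0, 0], [0, 0, 0], [0, 0, 0], [0, 0, 0], [0, 0, 0], [0, 0, 0], [0, 0, 0], [0, 0, 0], [0, 0, 0], [0, 0, 0], [0, 0, 0], [0, 0, 0]])

```text
time_s: 18.77
position: [0.4396, 0.0946, 0.2826]
tool_rot: [[-0.053, 0.999, -0.0], [0.999, 0.053, 0.0], [0.0, -0.0, -1.0]]
ft_force: [0.8, -0.8, -0.3]
grip_width: 0.03
```

```bash
python3 - <<'E'
from h import *;from rig import *
L=[get_image("scene") for _ in range(12)]
f=lambda a,b:cv2.GaussianBlur(cv2.absdiff(a["color"],b["color"]),(5,5),0)[125:205,225:275].max()
print([int(f(L[0],x)) for x in L[1:]],observe()["time_s"])
E
```

```text
[2, 1, 2, 2, 2, 2, 2, 1, 2, 2, 2] 19.3667
```

Everything is still, so I'm handing in.

```bash
python3 -c "
from rig import *
print(close_job())"
```

```text
the job is handed in; nothing more can be done
None
```

The job is handed in at about 19.4 s. I pressed the red key until it latched and the green key popped up. I then took the red tag from its rack and hung it on the hook in front of the yellow tag, let go, and moved the arm clear.

- **Last checks:** The scene and wrist views show red down, green up, and both tags hanging on the bar with the yellow one still in place. Scene pictures over the last 0.55 s showed only noise (2 grey levels at most), so both tags are still.
- **Disagreement on the fingertips:** The shut fingertips came out about 29 mm short of the reported TCP, judged from where they met the key and from both camera views. My first press to the nominal height therefore touched nothing. I went on down slowly, watching force and pictures, and used this offset for the grasp; the tag seated within 1 mm of the height it predicted.
- **Check that failed:** The colour mask did not find the hanging yellow tag in the final scene picture, so I confirmed it by eye and by the picture differences instead.
- **Early movement:** A comparison over a wider area, just after the arm withdrew, differed by 18 levels. I did not trace the cause, and it had gone by the last check, which covered the area around the tags.

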